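# Hold up the inspection mirror beside a belay device

### The arm

A 6-joint arm with a two-finger parallel gripper is mounted at the origin on the work surface. World frame = base frame: x ahead of the robot, y to its left, z up, the work surface at z = 0. Lengths are in m, angles in degrees, forces in N, time in s.
With the tool pointing down it reaches from about 0.25 to 0.725 m from the base axis. Payload 9.7 kg.
Tool frame: the origin (TCP) lies midway between the tips of the shut fingers; the grasp point (between the pads) lies bot.hold_point_z behind it (bot.hold_point_z is the distance from the TCP to the grasp point, in m); z points along the fingers, y is the line along which they close (so a half turn about z gives the same grasp; the last joint's range is limited). The gripper opens to 85 mm and grips with 20 to 120 N. Pads are 22 mm wide; open, the fingers measure 114 mm over their backs; the gripper's body (76 mm by 85 mm) begins 54 mm behind the grasp point. The pads swing forward as they close: fully open they stand 13 mm farther back than shut.
Start: joints at [77.006, 4.979, 10.078, 95.1, 0, 90], TCP at [0.124, 0.536, 0.231] pointing down, gripper open.
Joint ranges: [-179.16, 179.16], [-48.56, 103.87], [-65.8, 70.77], [-126.05, 130.52], [-82.76, 87.17], [-180, 180]. Speed limits (degrees/s): [127.2, 127.2, 147.25, 180, 180, 180].

### API

Orientations are given as [roll, pitch, yaw] about the fixed x, y, z axes, in that order (R = Rz(yaw) Ry(pitch) Rx(roll)).
In Python, from workcell import bot, camera, camera_model, ticket gives the robot as it stands.
- The arm moves only by the tool send_rows, never from a script. Its argument "targets" is text: rows parted by semicolons, each of 5 numbers parted by spaces: the shift along the tool's x, y, z in mm, then the turn about the tool's z in degrees, then the closure in counts, from 0 (fully open) to 255 (shut). A call has 1 to 20 rows; each row is the pose to reach, as a shift and turn from the pose commanded when the call began, along the tool's axes at that moment; what a row does not reach only later rows make up. A row lasts 1/8 s, in which the tool goes at most 62.5 mm and 10.7 degrees, less where a joint would pass 70% of its speed; a pose out of reach is approached as far as the arm can. A call with a gripper value outside its range is refused whole. The fingers move at their own pace and stop on an object; "newtons" is the grip in N (left out, the last holds). Time passes only in rows, so rows that repeat a pose let the fingers close. It gives the time, the measured TCP pose, the force, the opening and the grip force at its end, in the units of the state.
- bot.get_obs(): the state, without advancing time (a new reading comes with each control period).
- camera(name): name is "scene" or "top" or "wrist"; returns the picture (420x560x3 uint8, blue, green, red); there is no depth.
- camera_model(name): a dict with "K" (3x3 intrinsics, pixels), "pose" (4x4, takes a point from camera to world coordinates); the wrist camera has in their place "T_tool_cam" (4x4, takes a point from camera to tool coordinates, whose origin is the TCP and whose axes are the flange's). Camera axes: x right, y down, z forward; pixel columns grow to the right and rows downward; lengths in m; the calibration is good to about 2 mm. A picture is of the moment at which its call begins: read the wrist's pose just before it. camera_model takes no time and is no camera call.
- ticket.job_done(): hands the job in; it is judged then, once.
The state is a dict: "time": time; "q": joint angles; "qd": joint speeds; "joint_efforts": joint torques, N m; "ee_pos": TCP position; "tcp_rot": TCP orientation; "wrist_force": force on the tool from outside, world axes, zero at the start; "torque": the same for the moment, N m; "opening": finger opening in m; "grasp_force": force on a finger pad.
Only numpy, scipy, OpenCV 4.12 (cv2) and the standard library are available. Lean on these libraries where they do the work, as an engineer would, in place of code of your own. Each camera call takes 0.05 s, during which the arm holds its last target. There are 200 camera calls.

### The job

Stand the steel tube belay device upright and centred on the narrow raised rest of the inspection stand, lengthwise along the bar, and let go of it. Then, with the gripper, press the brass knob on the stand straight down until its top is level with the top of the thin index pin next to it (15 mm, half its travel), which lifts the mirror, and finish while still holding it there: do not let it spring back. Leave the other gear on the shelf where it is.

Things in the scene. Friction and masses are not known exactly. Their poses are not given: they have to be found in the camera images.
- belay_device: battered bare-steel tube belay device standing on its mouth: upright oblong tube 58 mm (its x) by 30 mm (its y) by 40 mm high, walls 5 mm, two through-slots open above and below, an anchor-eye ring sticking out at its +x end to x = +53 mm. Loose, 0.11 to 0.23 kg. Origin: centre of the oblong's underside. Grip it across the 30 mm, along its y.
- stand: fixed inspection stand: grey base plate 130 (its x) by 280 mm (its y), 16 mm thick, origin centre of underside. On it at x = 0: narrow raised rest at y = -90, brass knob at y = +85, index pin at y = +120 mm. At x = +45, y = 0: a tilted 50 mm round mirror on a threaded post, top about 120 mm high, rising as much as the knob is pressed.
- rest (a point): centre of the top face of the narrow rest: a level aluminium bar 70 mm along the stand's x, only 22 mm wide along the stand's y, top 90 mm above the table, 10 mm thick, on a 24 mm column. This point's axes are those of the stand.
- knob (a joint): travel of the brass push knob in m: 0 released (up), grows straight down to 0.030 at the bottom stop. A spring returns it at once: about 4 N to start, 8.5 N at 15 mm, 13 N at the bottom. Pressing raises the mirror by the same amount.
- knob_top (a point): centre of the flat top of the knurled brass knob (40 mm across, 20 mm high), moves with it; 125 mm above the table when released, 110 mm at the right travel.
- index_top (a point): top of the thin steel index pin (8 mm across) standing 35 mm from the knob's axis, fixed, 110 mm above the table: 15 mm below the released knob top, so the knob is at the right travel, 15 mm, when its top is level with the pin's top.
- figure_eight: figure-eight descender: two joined rings of 12 mm round steel bar lying flat, 140 x 72 mm overall, 12 mm high; origin near its middle, on the underside, +x towards the small ring. Bystander.
- cap1: orange ice-screw cap, upright tube 26 mm across, 55 mm high, origin centre of underside. Bystander.
- cap2: second orange ice-screw cap, same size and origin. Bystander.
- nut_tool: flat grey aluminium nut tool lying down, 5 mm thick, about 205 mm long from x = -85 to +121 mm, hook at +x. Bystander.
- gate_tester: nickel carabiner-gate spring tester: 70 x 100 mm foot, column with an arm and a dial, 140 mm high, origin centre of underside. Bystander; nothing on it is to be pressed.
- carabiner: aluminium carabiner lying flat, 110 x 62 mm, 10-16 mm high, origin near its middle, underside. Bystander.
- mug: white mug, 80 mm across, 80 mm high, handle at its +y, origin centre of underside. Bystander.

How it is judged:
By the outcome, as a careful person would: the job done as asked, in the order asked, and still so for the second after the job is handed in, while the arm keeps its last pose, push and grip.
It also fails if it takes over 50 s, if anything falls off the work surface, if the arm or the gripper's body presses on something with over 40 N, if the wrist force passes 120 N, or if a joint passes its speed limit or range.

## Working session

There is one attempt and no reset: what is moved stays moved. The work goes in short steps, Python scripts to look and compute and a tool call to move; the robot and the scene stay as the last step left them, time stands still between calls to the robot, and variables do not carry over. Pictures are saved under pics/ and viewed, at most 10 in all, crops included, and the job is handed in when it is done.

Besides the shell and the picture viewer there is one more tool, called after "Call:" as name(argument=value, ...) on one line, values as JSON. send_rows: Moves the arm, as the interface text tells. Its arguments: {"type":"object","properties":{"targets":{"type":"string"},"newtons":{"type":"number"}},"required":["targets"]}

```bash
mkdir -p pics; ls
python3 - <<'E'
from workcell import bot,camera,camera_model
import cv2,numpy as np
np.set_printoptions(precision=4,suppress=True)
for n in("top","scene"):
    cv2.imwrite(f"pics/{n}0.png",camera(n)); print(n,camera_model(n))
print(camera_model("wrist"),bot.hold_point_z)
print(bot.get_obs())
E
```

```text
pics
top {'K': array([[440.4555,   0.    , 278.9096],
       [  0.    , 440.4555, 214.0956],
       [  0.    ,   0.    ,   1.    ]]), 'pose': array([[-0.    , -0.9919,  0.1267,  0.4161],
       [-1.    ,  0.0008,  0.0061, -0.0719],
       [-0.0062, -0.1267, -0.9919,  1.2708],
       [ 0.    ,  0.    ,  0.    ,  1.    ]])}
scene {'K': array([[520.322 ,   0.    , 287.6827],
       [  0.    , 520.322 , 207.0601],
       [  0.    ,   0.    ,   1.    ]]), 'pose': array([[ 0.82  ,  0.4568, -0.3448,  0.9886],
       [ 0.5723, -0.658 ,  0.4895, -0.6802],
       [-0.0033, -0.5987, -0.801 ,  1.091 ],
       [ 0.    ,  0.    ,  0.    ,  1.    ]])}
{'K': array([[350.4805,   0.    , 282.708 ],
       [  0.    , 350.4805, 209.5875],
       [  0.    ,   0.    ,   1.    ]]), 'T_tool_cam': array([[ 0.0001, -0.9548, -0.2973,  0.0764],
       [ 1.    ,  0.0002, -0.0003, -0.0007],
       [ 0.0004, -0.2973,  0.9548, -0.1439],
       [ 0.    ,  0.    ,  0.    ,  1.    ]])} 0.0187
{'time': 0.1, 'q': array([77.0061,  5.0085, 10.0393, 95.0991, -0.0013, 90.0023]), 'qd': array([ 0.0856, -0.0694,  0.0851, -0.1001, -0.0769,  0.1573]), 'joint_efforts': array([ -0.0001, -52.1563,  46.5652,   0.016 ,  -0.    ,  -0.    ]), 'ee_pos': array([0.1236, 0.5357, 0.2307]), 'tcp_rot': array([-179.9317,    0.0013,  167.0038]), 'wrist_force': array([ 0.0081,  0.6376, -0.438 ]), 'torque': array([-0.0322,  0.0291,  0.0251]), 'grasp_force': 0.0, 'opening': 0.08551882071075263}
```

View pics/top0.png

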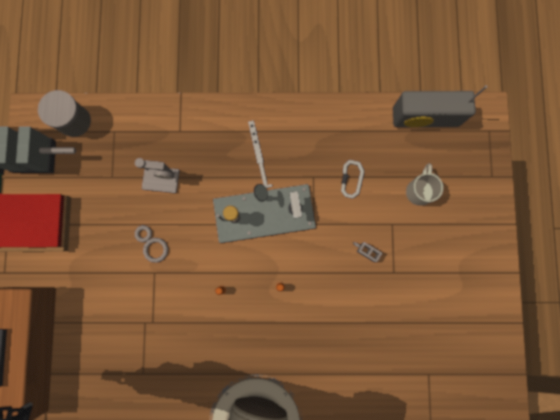

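View pics/scene0.png

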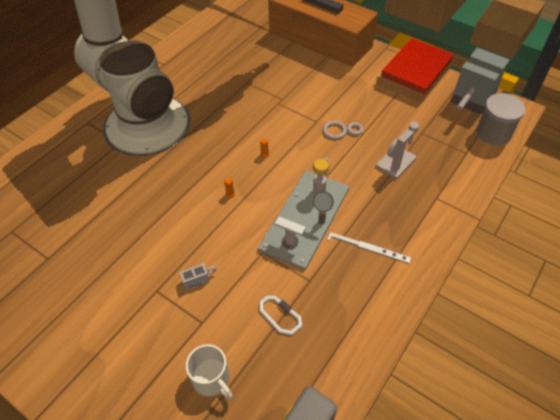

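The top view shows the stand with corners near (214,198), (308,186), (315,229) and (219,242), the knob at (230,213) and the rest at (295,204). The belay device is at (371,252), its eye pointing up-left at (356,244). The caps are at (220,291) and (281,287), clear of the path.

```bash
cat > h.py <<'E'
from workcell import bot,camera,camera_model
import cv2,numpy as np
from scipy.spatial.transform import Rotation as R
np.set_printoptions(precision=4,suppress=True)
def tool():
    o=bot.get_obs(); T=np.eye(4); T[:3,:3]=R.from_euler('xyz',o['tcp_rot'],degrees=True).as_matrix(); T[:3,3]=o['ee_pos']; return T
def cam(n,T=None):
    m=camera_model(n); return m['K'],(m['pose'] if n!='wrist' else T@m['T_tool_cam'])
def px(K,P,u,v,z):
    d=P[:3,:3]@np.linalg.inv(K)@[u,v,1]; return P[:3,3]+d*(z-P[2,3])/d[2]
def proj(K,P,X):
    c=np.linalg.inv(P)@np.append(X,1); p=K@c[:3]; return p[:2]/p[2]
E
python3 - <<'E'
from h import *
K,P=cam('top')
c=[px(K,P,u,v,.016) for u,v in((214,198),(308,186),(315,229),(219,242))]
print(np.array(c), np.mean(c,0))
k=px(K,P,230,213,.125);r=px(K,P,295,204,.09);print('knob',k,'rest',r,np.linalg.norm((k-r)[:2]))
d=(k-r)[:2];print('stand yaw',np.degrees(np.arctan2(-d[0],d[1])), 'edges',[np.degrees(np.arctan2(-(a-b)[0],(a-b)[1])) for a,b in((c[0],c[1]),(c[3],c[2]))])
b=px(K,P,371,252,.04);e=px(K,P,356,244,.02);print('belay',b,'eye',e,np.degrees(np.arctan2(*(e-b)[1::-1])))
E
```

```text
[[ 0.6234  0.1233  0.016 ]
 [ 0.6583 -0.1484  0.016 ]
 [ 0.5333 -0.1673  0.016 ]
 [ 0.4963  0.1067  0.016 ]] [ 0.5778 -0.0214  0.016 ]
knob [0.5654 0.0636 0.125 ] rest [ 0.5944 -0.1082  0.09  ] 0.17422089165944846
stand yaw 9.584986279945902 edges [np.float64(7.318603587022879), np.float64(7.699121821009956)]
belay [ 0.4667 -0.3206  0.04  ] eye [ 0.4902 -0.2827  0.02  ] 58.20629427020894
```

Call:
send_rows(targets="-31 -44 0 -4 0;-62 -89 0 -8 0;-93 -134 0 -13 0;-124 -178 0 -17 0;-155 -223 0 -21 0;-186 -267 0 -25 0;-217 -312 0 -29 0;-248 -356 0 -33 0;-279 -401 0 -38 0;-310 -445 0 -42 0;-341 -490 0 -46 0;-372 -534 0 -50 0;-403 -579 0 -54 0;-434 -623 0 -58 0;-465 -668 0 -63 0;-496 -712 0 -67 0;-527 -757 0 -71 0;-527 -757 0 -71 0;-527 -757 0 -71 0")

```text
time: 2.48
ee_pos: [0.4666, -0.3199, 0.2308]
tcp_rot: [179.9, 0.0, -122.0]
wrist_force: [-0.4, -0.4, 0.8]
opening: 0.0857
grasp_force: 0.0
```

Run:
```python
from h import *
T=tool(); im=camera('wrist'); cv2.imwrite('pics/w1.png',im); np.save('T1',T); print(T,bot.get_obs()['q'])
```

```text
[[-0.5306 -0.8476 -0.0011  0.4666]
 [-0.8476  0.5306  0.0009 -0.3199]
 [-0.0002  0.0015 -1.      0.2308]
 [ 0.      0.      0.      1.    ]] [-34.4007   7.1768  12.4754  95.3233   0.0096 -92.3975]
```

View pics/w1.png

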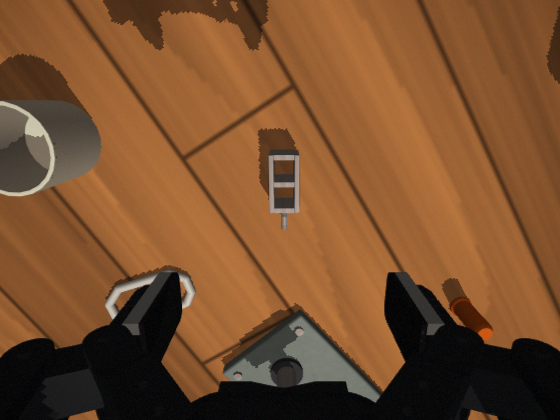

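The belay device's top face spans about (270–299, 153–212), its axis vertical in the image and its eye pointing down at (283,222). It is already aligned with the tool to within about 1°.

Run:
```python
from h import *
T=np.load('T1.npy');K,P=cam('wrist',T)
im=cv2.imread('pics/w1.png')
a=cv2.resize(im[125:245,225:345],None,fx=5,fy=5,interpolation=cv2.INTER_CUBIC);cv2.imwrite('pics/w1c.png',a)
for q in [(271,153),(299,153),(298,212),(270,212),(284.5,182.5)]:
    X=px(K,P,*q,.04); print(X,(np.linalg.inv(T)@np.append(X,1))[:3])
```

```text
[ 0.4602 -0.3502  0.04  ] [ 0.0291 -0.0109  0.1907]
[ 0.4376 -0.336   0.04  ] [0.0291 0.0158 0.1908]
[ 0.4691 -0.2861  0.04  ] [-0.0299  0.0156  0.1908]
[ 0.4929 -0.3011  0.04  ] [-0.0299 -0.0125  0.1908]
[ 0.4645 -0.319   0.04  ] [0.0003 0.002  0.1908]
```

View pics/w1c.png

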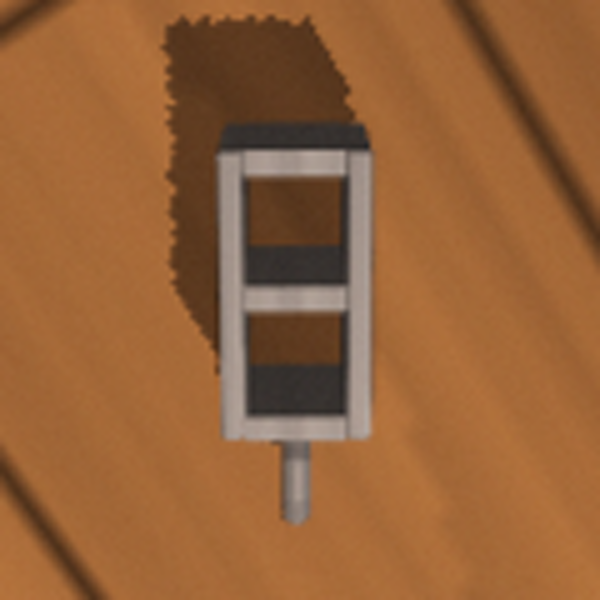

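Call:
send_rows(targets="-1 1.5 50 0 60;-1 1.5 105 0 60;-1 1.5 155 0 60;-1 1.5 195 0 60;-1 1.5 215 0 60;-1 1.5 224 0 60;-1 1.5 224 0 60;-1 1.5 224 0 255;-1 1.5 224 0 255;-1 1.5 224 0 255;-1 1.5 224 0 255;-1 1.5 224 0 255;-1 1.5 224 0 255;-1 1.5 224 0 255", newtons=45)

```text
time: 4.28
ee_pos: [0.4668, -0.319, 0.0085]
tcp_rot: [-179.9, 0.0, -122.0]
wrist_force: [0.1, 0.8, 7.2]
opening: 0.0298
grasp_force: 45.4
```

Run:
```python
from h import *
T=tool(); K,P=cam('wrist',T); im=camera('wrist'); cv2.imwrite('pics/w2.png',im)
```

```text
(no output)
```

View pics/w2.png

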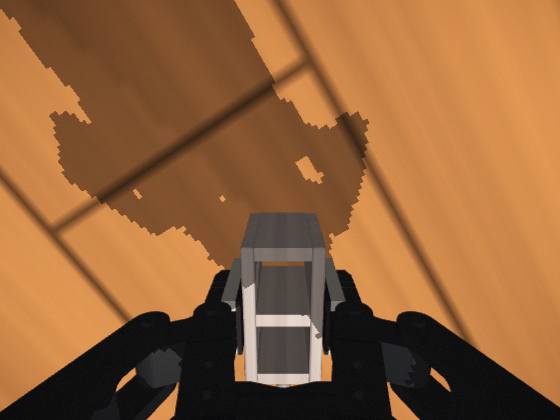

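The device is gripped with a 29.8 mm opening and sits symmetric between the pads, its end-face top corners at (241,248) and (325,248). I'll lift it and look at the stand from beyond the rest.

Call:
send_rows(targets="0 0 -15 0 255;0 0 -50 0 255;0 0 -100 0 255;-25 -1 -150 5 255;-65 -2 -195 10 255;-110 -4 -225 15 255;-155 -6 -240 20 255;-200 -8 -243 26 255;-240 -10 -243 32 255;-280 -11 -243 38 255;-320 -13 -243 44 255;-350 -14 -243 49 255;-361 -14 -243 49.5 255;-361 -14 -243 49.5 255;-361 -14 -243 49.5 255")

```text
time: 6.2
ee_pos: [0.6689, -0.0208, 0.2507]
tcp_rot: [-180.0, 0.0, -171.5]
wrist_force: [-1.0, 0.6, -0.4]
opening: 0.0291
grasp_force: 44.7
```

Run:
```python
from h import *
m=camera_model('wrist')
for q in[(241,248),(325,248)]: print(px(m['K'],m['T_tool_cam'],*q,-.0315))
T=tool(); np.save('T3',T); im=camera('wrist'); cv2.imwrite('pics/w3.png',im); print(T, bot.get_obs()['q'])
```

```text
[ 0.0277 -0.0151 -0.0315]
[ 0.0277  0.0141 -0.0315]
[[-0.989  -0.148   0.0002  0.6689]
 [-0.148   0.989  -0.0003 -0.0208]
 [-0.0001 -0.0003 -1.      0.2507]
 [ 0.      0.      0.      1.    ]] [ -1.7808  23.3827  34.3902 100.9892  -0.0108 -10.2645]
```

View pics/w3.png

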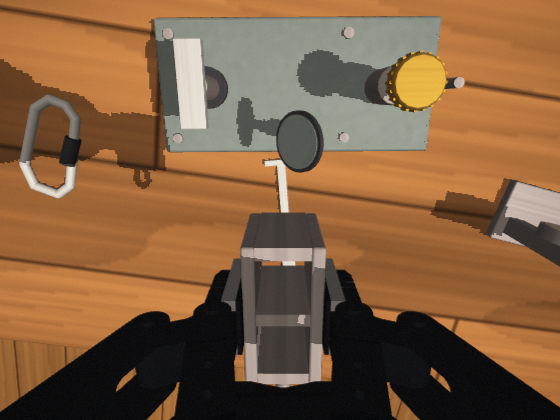

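The rest's bar top has corners near (173,40), (199,39), (206,127) and (180,129). The knob top is at (417,82) and the pin top at (459,82). The device is unchanged in the grip.

Run:
```python
from h import *
T=np.load('T3.npy');K,P=cam('wrist',T);Ti=np.linalg.inv(T)
f=lambda *q:(Ti@np.append(px(K,P,*q),1))[:3]
c=np.array([f(u,v,.09) for u,v in((173,40),(199,39),(206,127),(180,129))]);print(c,c.mean(0))
for e in(c[0]-c[3],c[1]-c[2]):print(np.degrees(np.arctan2(e[1],e[0])))
b=np.array([f(u,v,.016) for u,v in((153,18),(440,17),(425,150),(168,150))])
print('plate',b,b.mean(0))
for e in(b[1]-b[0],b[2]-b[3]):print(np.degrees(np.arctan2(-e[0],e[1])))
k=f(417,82,.125);i=f(459,82,.11);r=c.mean(0);print('knob',k,'pin',i)
for e in(k-r,i-r):print(np.degrees(np.arctan2(-e[0],e[1])),np.linalg.norm(e[:2]))
for q in(r,k):print(T@np.append(q,1))
```

```text
[[ 0.1223 -0.0874  0.1607]
 [ 0.1231 -0.0668  0.1607]
 [ 0.0552 -0.0656  0.1607]
 [ 0.0535 -0.0878  0.1607]] [ 0.0885 -0.0769  0.1607]
0.3734395805356651
-0.9503849164910263
plate [[ 0.1528 -0.126   0.2347]
 [ 0.1537  0.1514  0.2347]
 [ 0.0259  0.1523  0.2347]
 [ 0.0258 -0.1238  0.2348]] [0.0896 0.0134 0.2347]
-0.18352552693810567
-0.009915138746700438
knob [0.0894 0.0966 0.1257] pin [0.0902 0.1341 0.1407]
-0.3037080887692226 0.17349313781734652
-0.4441189555275174 0.21098098145872143
[ 0.5928 -0.11    0.09    1.    ]
[0.5662 0.0615 0.125  1.    ]
```

Call:
send_rows(targets="25 -22 0 0 255;55 -46 0 0 255;80 -68 0 0 255;90 -76.5 20 0 255;90 -76.5 60 0 255;90 -76.5 100 0 255;90 -76.5 125 0 255;90 -76.5 138 0 255;90 -76.5 142 0 255;90 -76.5 142 0 255;90 -76.5 142 0 255")

```text
time: 7.62
ee_pos: [0.5922, -0.1089, 0.1094]
tcp_rot: [-180.0, 0.1, -171.5]
wrist_force: [-0.9, -0.7, -2.2]
opening: 0.0294
grasp_force: 44.7
```

Run:
```python
from h import *
T=tool(); np.save('T4',T); im=camera('wrist'); s=camera('scene'); print(T[:3,3])
s=cv2.resize(s[160:280,240:360],(420,420),interpolation=cv2.INTER_CUBIC)
w=cv2.resize(im[200:420,170:390],(420,420),interpolation=cv2.INTER_CUBIC) 
cv2.imwrite('pics/c4.png',np.hstack([s,w])[:, :800])
```

```text
[ 0.5922 -0.1089  0.1094]
```

View pics/c4.png

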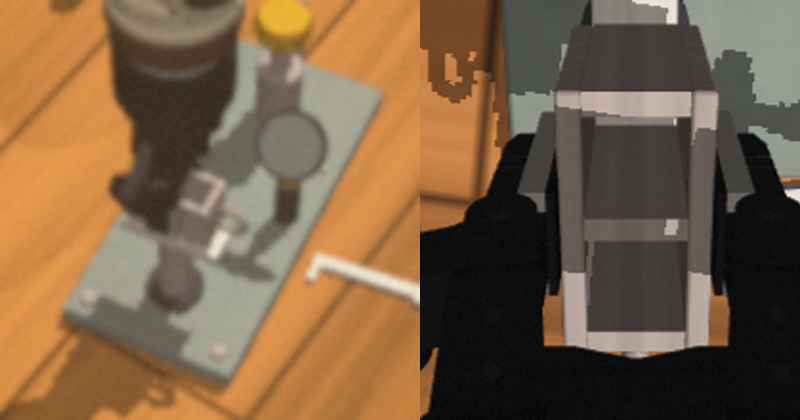

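The device hangs over the bar. In the wrist crop the bar's end at columns 592–680 is centred below the device's end face at columns 557–718. I'll lower it gently.

Call:
send_rows(targets="0 0 4 0 255;0 0 8 0 255;0 0 9.5 0 255;0 0 10 0 255;0 0 10.5 0 255;0 0 11 0 255;0 0 11 0 255")

```text
time: 8.6
ee_pos: [0.5916, -0.1088, 0.0985]
tcp_rot: [-180.0, 0.0, -171.5]
wrist_force: [-4.6, 1.4, 8.4]
opening: 0.0292
grasp_force: 46.1
```

Call:
send_rows(targets="0 0 -0.5 0 255;0 0 -0.5 0 160;0 0 -0.5 0 150;0 0 -0.5 0 140;0 0 -0.5 0 120;0 0 -0.5 0 105;0 0 -0.5 0 100;0 0 -0.5 0 100", newtons=20)

```text
time: 9.6
ee_pos: [0.5917, -0.1088, 0.0978]
tcp_rot: [180.0, 0.0, -171.5]
wrist_force: [0.6, -0.6, 0.0]
opening: 0.0519
grasp_force: 0.0
```

Retreat straight up, then over to above the knob, and look.

Call:
send_rows(targets="0 0 -5 0 100;0 0 -15 0 100;0 0 -35 0 100;0 0 -70 0 100;0 0 -110 0 100;0 0 -140 0 100;-25 10 -150 0 100;-55 30 -150 0 100;-78 60 -150 0 100;-85 85 -150 0 100;-88 88 -150 0 100;-88 88 -150 0 100;-88 88 -150 0 100")

```text
time: 11.22
ee_pos: [0.6655, -0.0097, 0.2482]
tcp_rot: [-180.0, 0.0, -171.5]
wrist_force: [-0.5, -0.5, -0.5]
opening: 0.0517
grasp_force: 0.0
```

Run:
```python
from h import *
T=tool(); np.save('T5',T); im=camera('wrist'); print(T)
cv2.imwrite('pics/w5.png',cv2.resize(im[0:200,140:500],None,fx=2.2,fy=2.2,interpolation=cv2.INTER_CUBIC))
```

```text
[[-0.9891 -0.147   0.0004  0.6655]
 [-0.147   0.9891 -0.0002 -0.0097]
 [-0.0004 -0.0002 -1.      0.2482]
 [ 0.      0.      0.      1.    ]]
```

View pics/w5.png

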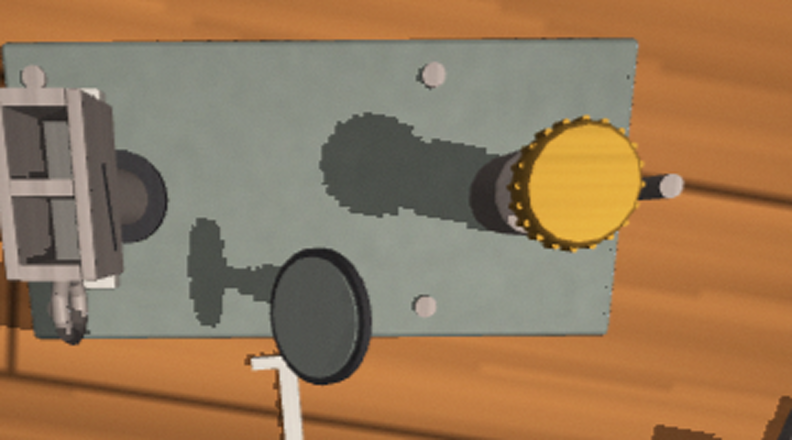

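The device stands upright on the bar, and the bar's ends show about equally beyond it at both ends. The knob top is at crop (582,184) and the pin top at (672,185).

Run:
```python
from h import *
T=np.load('T5.npy');K,P=cam('wrist',T);Ti=np.linalg.inv(T)
for q in((404.5,83.6,.125),(445.5,84.1,.11)):print((Ti@np.append(px(K,P,*q),1))[:3],px(K,P,*q))
```

```text
[0.0882 0.0868 0.1231] [0.5656 0.0632 0.125 ]
[0.0885 0.1228 0.1381] [0.56   0.0988 0.11  ]
```

Move over the knob (tool shift 88, 87), shutting the fingers, and descend to about 5 mm above it.

Call:
send_rows(targets="30 29 0 0 255;60 58 0 0 255;82 80 0 0 255;88 87 20 0 255;88 87 60 0 255;88 87 95 0 255;88 87 112 0 255;88 87 117 0 255;88 87 117 0 255;88 87 117 0 255", newtons=40)

```text
time: 12.52
ee_pos: [0.5664, 0.0643, 0.1321]
tcp_rot: [-180.0, 0.1, -171.5]
wrist_force: [0.5, -0.1, 0.4]
opening: 0.0
grasp_force: 0.0
```

Call:
send_rows(targets="0 0 2 0 255;0 0 4 0 255;0 0 5.5 0 255;0 0 7 0 255;0 0 8 0 255;0 0 8 0 255;0 0 8 0 255")

```text
time: 13.4
ee_pos: [0.5658, 0.0643, 0.123]
tcp_rot: [180.0, 0.0, -171.5]
wrist_force: [-1.5, -0.9, 5.4]
opening: -0.0
grasp_force: 2.2
```

Call:
send_rows(targets="0 0 3 0 255;0 0 6 0 255;0 0 9 0 255;0 0 11 0 255;0 0 12.5 0 255;0 0 12.5 0 255;0 0 12.5 0 255;0 0 12.5 0 255")

```text
time: 14.4
ee_pos: [0.5658, 0.0643, 0.1109]
tcp_rot: [180.0, 0.0, -171.5]
wrist_force: [-2.6, -0.5, 7.8]
opening: 0.0002
grasp_force: 4.0
```

Run:
```python
from h import *
z=[];f=[];w=[]
for i in range(10):
    T=tool(); o=bot.get_obs();z.append(o['ee_pos']);f.append(o['wrist_force'][2]); im=camera('wrist');w.append(im.astype(float))
print(np.mean(z,0),np.std(z,0),np.mean(f))
np.save('T6',T); im=np.mean(w,0).astype('uint8'); cv2.imwrite('pics/w6f.png',im)
s=camera('scene')
a=cv2.resize(im[150:420,140:440],(500,450),interpolation=cv2.INTER_CUBIC)
b=cv2.resize(s[140:290,250:350],(300,450),interpolation=cv2.INTER_CUBIC)
cv2.imwrite('pics/c6.png',np.hstack([a,b]))
```

```text
[0.5658 0.0643 0.1109] [0. 0. 0.] 7.822490423915016
```

View pics/c6.png

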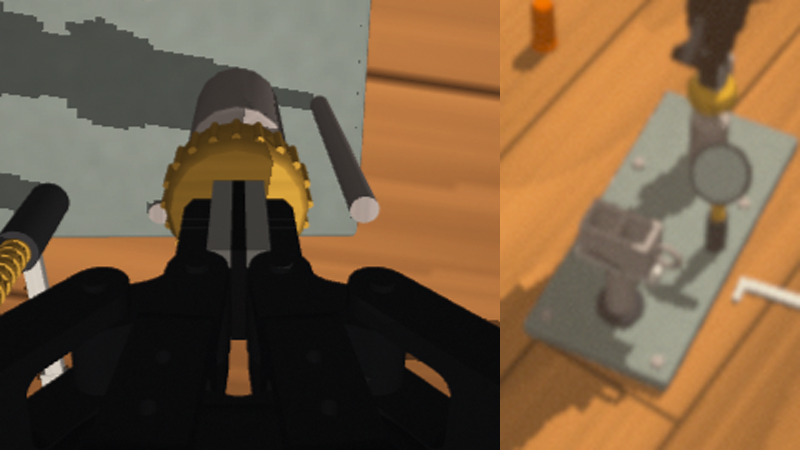

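Call:
send_rows(targets="0 0 0.8 0 255;0 0 0.9 0 255;0 0 0.9 0 255;0 0 0.9 0 255")

```text
time: 15.45
ee_pos: [0.5658, 0.0643, 0.11]
tcp_rot: [-180.0, 0.0, -171.5]
wrist_force: [-3.7, 0.1, 9.3]
opening: 0.0001
grasp_force: 4.1
```

Run:
```python
from h import *
T=np.load('T6.npy');K,P=cam('wrist',T)
print('pin seen',px(K,P,140+364*.6,150+209*.6,.11))
for z in(.108,.110,.111,.112,.114):
    c=np.array([.5656,.0635,z]);t=np.linspace(0,6.283,721)
    q=np.array([proj(K,P,c+.02*np.array([np.cos(a),np.sin(a),0])) for a in t])
    print(z,q.min(0),q.max(0),'pin',proj(K,P,np.array([.56,.0988,.11])))
g=cv2.cvtColor(cv2.imread('pics/w6f.png'),cv2.COLOR_BGR2HSV)
m=(g[...,0]>15)&(g[...,0]<30)&(g[...,1]>140)&(g[...,2]>70);m[:,:200]=0;m[:,350:]=0;m[:200]=0;m[310:]=0
for v in range(222,300,6):
    u=np.where(m[v])[0]; print(v,u.min() if len(u) else None,u.max() if len(u) else None)
o=bot.get_obs();print(o['ee_pos'],o['wrist_force'],o['time'])
```

```text
pin seen [0.5609 0.0982 0.11  ]
0.108 [239.2196 232.2126] [325.348  309.8844] pin [360.1403 273.8989]
0.11 [238.7033 233.8378] [325.8546 312.282 ] pin [360.1403 273.8989]
0.111 [238.4406 234.6655] [326.1125 313.5015] pin [360.1403 273.8989]
0.112 [238.1746 235.5035] [326.3734 314.7351] pin [360.1403 273.8989]
0.114 [237.6331 237.2113] [326.9048 317.2456] pin [360.1403 273.8989]
222 280 283
228 263 301
234 255 310
240 247 317
246 245 318
252 241 323
258 239 324
264 239 325
270 237 326
276 240 324
282 240 324
288 243 320
294 246 246
[0.5658 0.0643 0.11  ] [-3.7192  0.1315  9.3367] 15.45
```

Position gives 15 mm of travel, and the force (9.3 N) and the image (knob rim width about 87 px) are both consistent with that.

```bash
python3 -c "
from workcell import ticket
print(ticket.job_done())"
```

```text
the job is handed in; nothing more can be done
None
```

The belay device stands upright and centred on the rest and has been released, and I handed the job in at 15.5 s with the gripper holding the brass knob at 15 mm, level with the index pin to within about 1 mm by arm position.

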